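# Index a swivel drilling table to 45 degrees by its clicks and lock it

## Robot

A 6-joint arm with a two-finger parallel gripper is mounted at the origin on a cart in front of the work surface, level with it; the furniture and walls round the work are solid. World frame = base frame: x ahead of the robot, y to its left, z up, the work surface at z = 0. Lengths are in mm, angles in rad, forces in N, time in s.
With the tool pointing down it reaches from about 425 to 950 mm from the base axis. Payload 14.7 kg.
Tool frame: the origin (TCP) lies at the very end of the fingers, on their centre line; the grasp point (between the pads) lies 19 mm behind it; z points along the fingers, y is the line along which they close (so a half turn about z gives the same grasp; the last joint's range is limited). The gripper opens to 85 mm and grips with 20 to 120 N. Pads are 22 mm wide; open, the fingers measure 114 mm over their backs; the gripper's body (76 mm by 85 mm) begins 54 mm behind the grasp point. The pads swing forward as they close: fully open they stand 13 mm farther back than shut.
Start: joints at [1.3, 0.48, 1.596, -0, 1.065, -0.047], TCP at [144.234, 633.789, 231.297] pointing down, gripper open.
Joint ranges: [-2.75, 2.75], [-0.82, 2.05], [0.23, 2.67], [-1.56, 4.7], [0.09, 2.69], [-2.92, 2.92]. Speed limits (rad/s): [1.89, 1.89, 2.39, 3.01, 3.01, 3.01].

## Interface

Orientations are given as a unit quaternion [x, y, z, w].
In Python, from plant import arm, optics, finish_job gives the robot as it stands.
- The arm moves only by the tool drive_tool, never from a script. Its argument "series" is a list of rows, each a list of 4 numbers: the shift along the tool's x, y, z each as a share of 0.3 m, from -1 to 1, then the turn about the tool's z as a share of pi rad, from -1 to 1. In form: [[dx, dy, dz, turn], ...]. A call has exactly 10 rows; each row is the pose to reach, as a shift and turn from the pose commanded when the call began, along the tool's axes at that moment, turning the shorter way round; what a row does not reach only later rows make up. A row lasts 1/10 s, in which the tool goes at most 50 mm and 8.59 degrees, less where a joint would pass 70% of its speed; a pose out of reach is approached as far as the arm can. A call with a number of a shift or a turn outside -1 to 1 is refused whole. A call with a gripper value outside its range is refused whole. "jaw" is the gripper's target within -1 to 1 (fully open at 1, half-way at 0, shut at -1), set as the call begins (left out, the last holds). The fingers move at their own pace and stop on an object; the grip force is fixed at half the most. Time passes only in rows, so rows that repeat a pose let the fingers close, or fill a call up. It gives the time, the measured TCP pose, the force, the opening and the grip force at its end, in the units of the state.
- arm.get_obs(): the state, without advancing time (a new reading comes with each control period).
- optics.snapshot(name): name is "scene" or "top" or "wrist"; returns the picture (400x640x3 uint8, red, green, blue); there is no depth.
- optics.camera_info(name): a dict with "K" (3x3 intrinsics, pixels), "origin" and "attitude" of the camera in the world; the wrist camera has in their place "T_tool_cam" (4x4, takes a point from camera to tool coordinates, whose origin is the TCP and whose axes are the flange's). Camera axes: x right, y down, z forward; pixel columns grow to the right and rows downward; lengths in mm; the calibration is good to about 2 mm. A picture is of the moment at which its call begins: read the wrist's pose just before it. camera_info takes no time and is no camera call.
- finish_job(): hands the job in; it is judged then, once.
The state is a dict: "t": time; "joint_positions": joint angles; "joint_vel": joint speeds; "joint_torque": joint torques, N m; "tcp_pos": TCP position; "orientation": TCP orientation; "contact_force": force on the tool from outside, world axes, zero at the start; "torque": the same for the moment, N m; "opening": finger opening in mm; "grasp_force": force on a finger pad.
Only numpy, scipy, OpenCV 4.12 (cv2) and the standard library are available. Lean on these libraries where they do the work, as an engineer would, in place of code of your own. Each camera call takes 0.05 s, during which the arm holds its last target. There are 200 camera calls.

## Task

Turn the swivel table of the drilling fixture clockwise (seen from above), click by click, until it rests in its 45-degree setting, the third click clockwise past square, without letting it run on into the next click. Then swing the lock lever fully home so the table is locked there. Do not disturb the multimeter, the blue pliers and the red screwdriver lying around the fixture.

Things in the scene. Friction and masses are not known exactly. Their poses are not given: they have to be found in the camera images.
- indexer_base: Dark steel base plate of the fixture, 200 x 200 x 12 mm, bolted to the worktop. Origin: on the worktop under the swivel axis (plate centre). z up, -x = front edge (towards the robot), +y = left side. White marks every 15 degrees fan out on its front part; the long ones are 0 (middle of the front edge) and 45 degrees to either side.
- swivel (a joint): Angle of the table on the base, rad, -1.06 to 1.06, growing clockwise seen from above. 0 = square: its arm points straight at the base's -x edge. It clicks every 15 degrees (0.262): ..., 0, 0.262, 0.524, 0.785 (= 45 degrees, the goal), 1.047. It starts unlocked in any click from -0.785 to 0.
- table_top (a point): Centre of the top of the round aluminium swivel table, 34 mm up, 144 mm across its ring of 24 teeth; a strapped-on piece of rail stands up to 51 mm high. A spring pulls the table into each click: about 4 to 8 N at its grip takes it over the crest half-way between clicks, then it snaps by itself into the next and stays there.
- turn_grip (a point): Middle (70 mm up) of the upright round black grip on the table's arm, 15 mm in diameter (20 mm near its top), 46 to 95 mm above the worktop. It moves with the table on a circle of 112 mm radius about the swivel axis. The arm under it is a flat steel bar 16 mm wide, 34 to 42 mm above the worktop.
- lock_lever (a joint): Angle of the lock lever on the base, rad, growing counter-clockwise seen from above. 0 = open, 0.40 = fully home at its stop, nose between two teeth. Starts open at 0 to 0.08 and stays where it is left (friction about 1 N at its grip). It goes home only while the table rests in a click; otherwise it stops on a tooth at about 0.16.
- lock_grip (a point): Middle (53 mm up) of the upright round black grip at the end of the steel lock lever on the base's +y side, 15 mm in diameter (20 mm near its top), 30 to 75 mm above the worktop. It stands 80 mm from the lever's vertical pivot, which is at x = 19.5, y = 81.8 mm in the base's frame. To lock, it moves about 32 mm towards the base's -x.
- meter: Bystander: multimeter, 148 x 74 x 46 mm, lying left of the fixture. Origin: centre of its underside.
- blue_pliers: Bystander: wire stripping pliers with blue handles, 162 x 54 x 13 mm, lying left and in front of the fixture. Origin: centre of its underside.
- red_driver: Bystander: red screwdriver, 180 x 24 x 28 mm, lying right of the fixture. Origin: centre of its underside.

How it is judged:
By the outcome, as a careful person would: the job done as asked, in the order asked, and still so for the second after the job is handed in, with the robot touching nothing.
It also fails if it takes over 59 s, if anything falls off the work surface, if the arm or the gripper's body presses on something with over 40 N, if the wrist force passes 120 N, or if a joint passes its speed limit or range.

## Working session

There is one attempt and no reset: what is moved stays moved. The work goes in short steps, Python scripts to look and compute and a tool call to move; the robot and the scene stay as the last step left them, time stands still between calls to the robot, and variables do not carry over. Pictures are saved under pics/ and viewed, at most 10 in all, crops included, and the job is handed in when it is done.

Besides the shell and the picture viewer there is one more tool, called after "Call:" as a command line: name --pt "numbers of a row" for each row, then --argument value for the rest. drive_tool: Moves the arm, as the interface text tells. Shift numbers are shares of 0.3 m and turn numbers shares of pi rad, none past 1 either way. Its arguments: {"type":"object","properties":{"series":{"type":"array","items":{"type":"array","items":{"type":"number"}}},"jaw":{"type":"number"}},"required":["series"]}

```bash
mkdir -p pics
python3 - <<'E'
from plant import arm, optics
import cv2
o=arm.get_obs(); print(o)
for n in ("top","scene"):
    im=optics.snapshot(n); cv2.imwrite(f"pics/{n}0.png",im[:,:,::-1]); print(n,optics.camera_info(n))
print(optics.camera_info("wrist"))
E
```

```text
{'t': 0.0, 'joint_positions': array([ 1.30041109e+00,  4.80825614e-01,  1.59686603e+00,  3.00447516e-05,
        1.06506976e+00, -4.66066938e-02]), 'joint_vel': array([0.00022692, 0.00188775, 0.00180827, 0.0002277 , 0.00067263,
       0.00066965]), 'joint_torque': array([-3.27879185e-03, -9.50661850e+01, -4.30160165e+01, -3.37049942e-04,
        1.26381856e-02,  4.76621017e-05]), 'tcp_pos': array([144.11322626, 633.41586843, 230.67933964]), 'orientation': array([ 1.11663175e-01,  9.93745940e-01, -5.74975236e-04, -1.05206524e-04]), 'contact_force': array([-0.24333391,  0.57435983, -0.07814146]), 'torque': array([-0.02338636,  0.05473849,  0.03714172]), 'grasp_force': 0.0, 'opening': 85.54548764324024}
top {'K': array([[407.57135603,   0.        , 322.24352612],
       [  0.        , 407.57135603, 205.1066814 ],
       [  0.        ,   0.        ,   1.        ]]), 'origin': array([ 439.16994655,   77.93987387, 1145.83464229]), 'attitude': array([-0.70193269,  0.71143188, -0.02518598,  0.02282215])}
scene {'K': array([[365.52178014,   0.        , 327.96697359],
       [  0.        , 365.52178014, 195.42024999],
       [  0.        ,   0.        ,   1.        ]]), 'origin': array([ 211.27254727, -555.66009123,  667.08951684]), 'attitude': array([ 0.8876643 , -0.20910967,  0.09287511, -0.39962414])}
{'K': array([[304.98876451,   0.        , 320.92852068],
       [  0.        , 304.98876451, 197.18693683],
       [  0.        ,   0.        ,   1.        ]]), 'T_tool_cam': array([[-2.99348905e-04, -9.51527095e-01, -3.07564788e-01,
         7.83681056e+01],
       [ 9.99999652e-01, -5.24484632e-04,  6.49334857e-04,
        -2.68023821e-01],
       [-7.79172714e-04, -3.07564486e-01,  9.51526920e-01,
        -1.42168668e+02],
       [ 0.00000000e+00,  0.00000000e+00,  0.00000000e+00,
         1.00000000e+00]])}
```

View pics/top0.png

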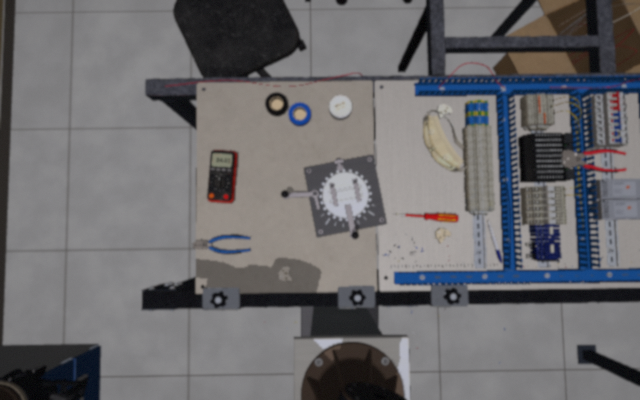

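View pics/scene0.png

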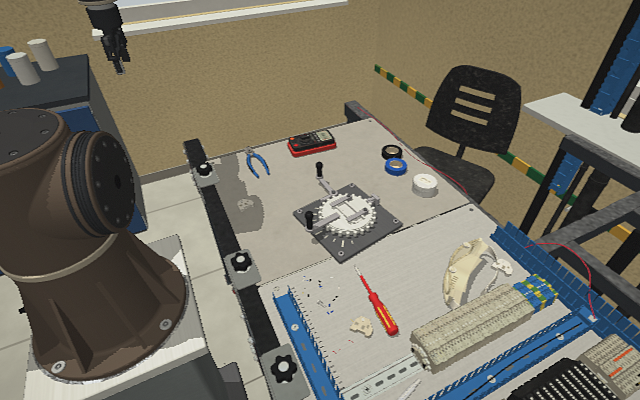

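The top view shows the fixture near (345,195), with the table grip at about (355,235), the lock grip at about (285,193), the meter at (222,176), the pliers at (225,243) and the screwdriver at (430,216). Next I'll measure the plate and both grips.

```bash
cat > h.py <<'E'
import numpy as np, cv2
from scipy.spatial.transform import Rotation as R
from plant import arm, optics
def cam(n):
    c=optics.camera_info(n); K=np.array(c["K"])
    if n=="wrist":
        o=arm.get_obs(); T=np.array(c["T_tool_cam"]); Rt=R.from_quat(o["orientation"]).as_matrix()
        return K,Rt@T[:3,3]+o["tcp_pos"],Rt@T[:3,:3]
    return K,np.array(c["origin"]),R.from_quat(c["attitude"]).as_matrix()
def ray(c,u,v):
    K,o,A=c; d=A@np.linalg.solve(K,[u,v,1.]); return o,d/np.linalg.norm(d)
def plane(c,u,v,z):
    o,d=ray(c,u,v); return o+d*(z-o[2])/d[2]
def proj(c,p):
    K,o,A=c; q=K@(A.T@(np.asarray(p)-o)); return q[:2]/q[2]
def two(c1,p1,c2,p2):
    o1,d1=ray(c1,*p1); o2,d2=ray(c2,*p2)
    s=np.linalg.lstsq(np.c_[d1,-d2],o2-o1,rcond=None)[0]
    a,b=o1+s[0]*d1,o2+s[1]*d2; return (a+b)/2,np.linalg.norm(a-b)
E
python3 - <<'E'
from h import *
im=cv2.imread("pics/top0.png"); hsv=cv2.cvtColor(im,cv2.COLOR_BGR2HSV); g=hsv[:,:,2]
c=cam("top")
m=np.zeros_like(g); m[145:250,270:400]=255
def blobs(mask,amin):
    n,l,s,ce=cv2.connectedComponentsWithStats(mask)
    return [(i,s[i],ce[i].round(1)) for i in range(1,n) if s[i,4]>=amin],l
dark=((g<60)&(m>0)).astype(np.uint8)
for i,s,ce in blobs(dark,8)[0]: print("dark",s,ce,plane(c,*ce,90).round(1))
pl=((g<150)&(m>0)).astype(np.uint8)*255
pl=cv2.morphologyEx(pl,cv2.MORPH_CLOSE,np.ones((5,5))); 
cn,_=cv2.findContours(pl,cv2.RETR_EXTERNAL,cv2.CHAIN_APPROX_NONE)
k=max(cn,key=cv2.contourArea); mm=np.zeros_like(g); cv2.drawContours(mm,[k],-1,255,-1)
mm=cv2.morphologyEx(mm,cv2.MORPH_OPEN,np.ones((25,25)))
k=max(cv2.findContours(mm,cv2.RETR_EXTERNAL,cv2.CHAIN_APPROX_NONE)[0],key=cv2.contourArea)
r=cv2.minAreaRect(k); b=cv2.boxPoints(r); print(r)
w=np.array([plane(c,*p,12) for p in b]); print(w.round(1),w.mean(0).round(1))
v=im[135:260,190:400].copy()
sc=cv2.imread("pics/scene0.png")[150:270,280:420]
a=cv2.resize(v,(672,400),interpolation=cv2.INTER_CUBIC)
cv2.imwrite("pics/topc.png",a)
cv2.imwrite("pics/scc.png",cv2.resize(sc,(700,600),interpolation=cv2.INTER_CUBIC))
E
```

```text
dark [282 191   6   6  28] [284.6 193.5] [542.5 171.4  90. ]
dark [352 232   6   6  26] [354.8 234.6] [433.4  -9.2  90. ]
((326.5, 197.0), (104.0, 113.0), 90.0)
[[687.8 218.4  12. ]
 [683.7 -99.9  12. ]
 [392.2 -93.   12. ]
 [396.5 219.8  12. ]] [540.   61.4  12. ]
```

View pics/topc.png

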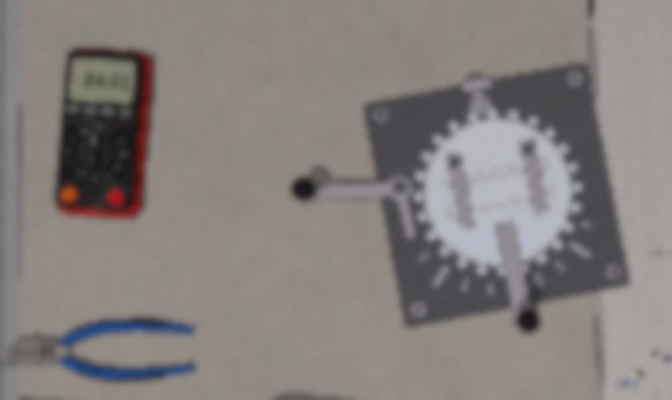

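View pics/scc.png

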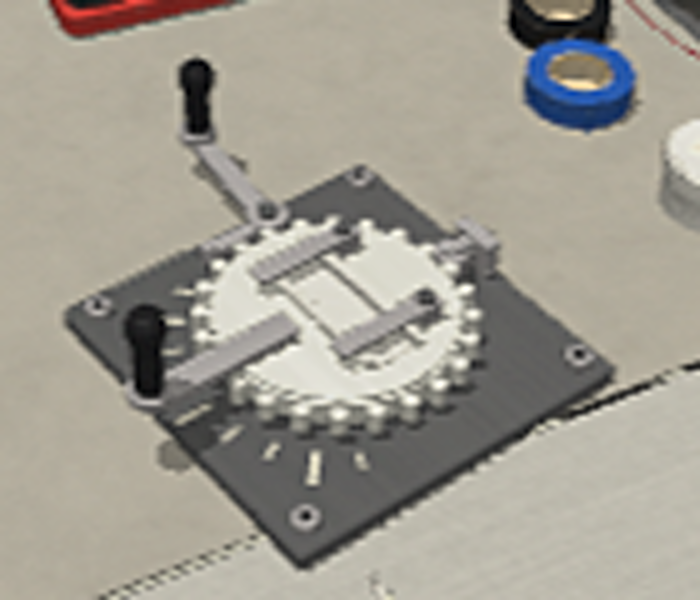

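The crops show the arm close to the front middle mark, the lock lever on the left pointing outwards (open), and plate corners at crop pixels (365,103), (590,65), (628,285), (406,327).

Run:
```python
from h import *
c=cam("top"); s=cam("scene")
px=np.array([(365,103),(590,65),(628,285),(406,327)])/3.2+[190,135]-.5+.16
w=np.array([plane(c,*p,12) for p in px]); ce=w.mean(0)
fl,fr=w[3],w[2]  # front-left, front-right
ex=((w[0]+w[1])-(w[2]+w[3]))[:2]; ey=((w[0]+w[3])-(w[1]+w[2]))[:2]
print(w.round(1),"centre",ce.round(1),np.linalg.norm(ex)/2,np.linalg.norm(ey)/2)
a=np.arctan2(ex[1],ex[0]); b=np.arctan2(-ey[0],ey[1]); print("yaw",a,b)
px=np.array([(65,317),(360,165),(618,373),(303,568)])/5+[280,150]-.4
ws=np.array([plane(s,*p,12) for p in px]); print(ws.round(1),ws.mean(0).round(1)); e=ws[1]-ws[0]; print("yaw",np.arctan2(e[1],e[0]))
# grips: top caps, both views
im=cv2.imread("pics/scene0.png")
for nm,pt,ps,zt in (("turn",(354.8,234.6),(146,320),95),("lock",(284.6,193.5),(196,75),75)):
    p,e=two(c,pt,s,np.array(ps)/5+[280,150]-.4); q=plane(c,*pt,zt-3)
    print(nm,p.round(1),e.round(1),q.round(1))
    yaw=(a+b)/2; d=(q-ce)[:2]; l=np.array([[np.cos(yaw),np.sin(yaw)],[-np.sin(yaw),np.cos(yaw)]])@d
    print(" local",l.round(1),np.linalg.norm(l),"cw angle deg",np.degrees(np.arctan2(l[1],-l[0])))
```

```text
[[ 624.5  124.1   12. ]
 [ 655.7  -74.    12. ]
 [ 462.  -102.7   12. ]
 [ 428.2   90.7   12. ]] centre [542.6   9.5  12. ] 197.4396678112218 198.39999282911373
yaw 0.15825464827798622 0.16424919236373298
[[ 427.8   86.4   12. ]
 [ 622.8  125.5   12. ]
 [ 658.   -73.2   12. ]
 [ 461.9 -110.    12. ]] [542.6   7.2  12. ]
yaw 0.1980757259338987
turn [433.5  -9.1  91. ] 0.1 [433.4  -9.   92. ]
 local [-110.7   -0.8] 110.72294057960507 cw angle deg -0.39931896043446446
lock [544.5 173.2  69.3] 0.0 [544.3 173.   72. ]
 local [ 27.9 161.1] 163.48582889306724 cw angle deg 99.82338178753712
```

```bash
cat >> h.py <<'E'
C=np.array([542.6,8.5]); YAW=0.165
def yawy():
    y=R.from_quat(arm.get_obs()["orientation"]).as_matrix()[:,1]; return np.arctan2(y[1],y[0])
def row(x,y,z,yaw=None):
    o=arm.get_obs(); M=R.from_quat(o["orientation"]).as_matrix()
    d=M.T@(np.array([x,y,z])-o["tcp_pos"])/300
    t=0 if yaw is None else -((yaw-yawy()+np.pi)%(2*np.pi)-np.pi)/np.pi
    return np.r_[d,t].round(4).tolist()
def grip(phi,r=110.7):
    a=YAW+np.pi-phi; return (*(C+r*np.array([np.cos(a),np.sin(a)])),YAW+np.pi/2-phi)
E
python3 - <<'E'
from h import *
print(row(400,400,215,1.736))
E
```

```text
[-1.0043, -0.5695, 0.0531, -0.1238]
```

Call:
drive_tool --pt "-0.15 -0.085 0.01 -0.02" --pt "-0.3 -0.17 0.02 -0.04" --pt "-0.45 -0.255 0.03 -0.06" --pt "-0.6 -0.34 0.04 -0.08" --pt "-0.72 -0.41 0.05 -0.1" --pt "-0.84 -0.48 0.05 -0.12" --pt "-0.94 -0.54 0.05 -0.12" --pt "-1 -0.57 0.05 -0.124" --pt "-1 -0.57 0.05 -0.124" --pt "-1 -0.57 0.05 -0.124" --jaw 1

```text
t: 1.1
tcp_pos: [398.8, 400.3, 216.1]
orientation: [-0.082, 0.997, -0.0, -0.0]
contact_force: [-0.1, 1.1, 1.1]
opening: 85.5
grasp_force: 0.0
```

Run:
```python
from h import *
print(arm.get_obs()["tcp_pos"],yawy(), row(440,130,200,1.736))
```

```text
[398.75627058 400.25846183 216.06771139] 1.7351397760612044 [0.0117, -0.9112, 0.0537, -0.0003]
```

Call:
drive_tool --pt "0 -0.15 0.01 0" --pt "0 -0.3 0.02 0" --pt "0 -0.45 0.03 0" --pt "0 -0.6 0.04 0" --pt "0 -0.74 0.05 0" --pt "0.01 -0.86 0.05 0" --pt "0.01 -0.91 0.05 0" --pt "0.01 -0.91 0.05 0" --pt "0.01 -0.91 0.05 0" --pt "0.01 -0.91 0.05 0"

```text
t: 2.1
tcp_pos: [440.7, 131.9, 201.3]
orientation: [-0.083, 0.997, 0.0, 0.0]
contact_force: [0.2, 0.8, 0.0]
opening: 85.5
grasp_force: 0.0
```

Run:
```python
from h import *
x,y,w=grip(0); print(x,y); print(arm.get_obs()["tcp_pos"], row(433.5,-9,150,w))
```

```text
433.40348806315933 -9.682733040646234
[440.68644196 131.92199243 201.29637218] [0.1017, -0.4593, 0.1709, 0.0006]
```

Call:
drive_tool --pt "0.02 -0.12 0.04 0" --pt "0.05 -0.24 0.08 0" --pt "0.08 -0.35 0.13 0" --pt "0.1 -0.43 0.17 0" --pt "0.1017 -0.459 0.17 0" --pt "0.1017 -0.459 0.17 0" --pt "0.1017 -0.459 0.17 0" --pt "0.1017 -0.459 0.17 0" --pt "0.1017 -0.459 0.17 0" --pt "0.1017 -0.459 0.17 0"

```text
t: 3.1
tcp_pos: [433.7, -9.5, 150.6]
orientation: [-0.083, 0.997, -0.0, 0.0]
contact_force: [0.4, 1.1, 0.1]
opening: 85.5
grasp_force: 0.0
```

Run:
```python
from h import *
print(arm.get_obs()["tcp_pos"],arm.get_obs()["joint_positions"].round(2))
c=cam("wrist"); im=optics.snapshot("wrist")[:,:,::-1].copy()
p=proj(c,(433.5,-9,95)); print(p); cv2.circle(im,tuple(int(v) for v in p),3,(0,0,255),1)
cv2.imwrite("pics/w1.png",im); print(row(433.5,-9,53,1.736))
```

```text
[433.69998364  -9.52835024 150.55685968] [-0.09  0.3   2.16  0.    0.68 -1.83]
[322.17209943 216.86357072]
[0.0001, 0.0023, 0.3249, 0.0004]
```

View pics/w1.png

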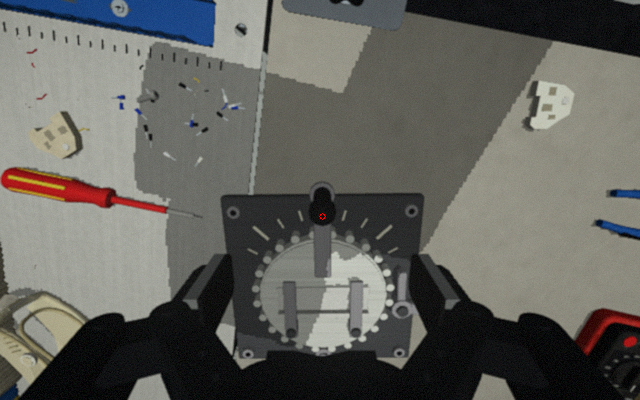

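The wrist view shows the grip top at about (322,214), matching the prediction at (322,217). The arm lies on the middle long mark, so the table is at 0. Next: descend and close.

Call:
drive_tool --pt "0 0.001 0.08 0" --pt "0 0.001 0.16 0" --pt "0 0.001 0.23 0" --pt "0 0.001 0.29 0" --pt "0 0.001 0.322 0" --pt "0 0.001 0.322 0" --pt "0 0.001 0.322 0" --pt "0 0.001 0.322 0" --pt "0 0.001 0.322 0" --pt "0 0.001 0.322 0"

```text
t: 4.15
tcp_pos: [433.8, -9.9, 54.2]
orientation: [-0.083, 0.997, -0.0, 0.001]
contact_force: [-0.1, 0.0, -0.4]
opening: 84.9
grasp_force: 0.0
```

Call:
drive_tool --pt "0 0 0 0" --pt "0 0 0 0" --pt "0 0 0 0" --pt "0 0 0 0" --pt "0 0 0 0" --pt "0 0 0 0" --pt "0 0 0 0" --pt "0 0 0 0" --pt "0 0 0 0" --pt "0 0 0 0" --jaw -1

```text
t: 5.15
tcp_pos: [433.4, -9.6, 53.8]
orientation: [-0.083, 0.997, 0.0, -0.0]
contact_force: [-0.0, 5.4, 6.3]
opening: 17.3
grasp_force: 58.2
```

Run:
```python
from h import *
o=arm.get_obs(); print(o["tcp_pos"],yawy(),o["contact_force"],o["opening"],o["grasp_force"])
# arc rows relative to present pose, 112 mm radius, tool x = outward? 
M=R.from_quat(o["orientation"]).as_matrix(); print(M.round(3))
a0=YAW+np.pi
for p in np.arange(2.5,46,2.5):
    f=np.radians(p); a=a0-f
    d=112*np.array([np.cos(a)-np.cos(a0),np.sin(a)-np.sin(a0),0])
    print(p,(M.T@d/300).round(4),round(f/np.pi,4))
```

```text
[433.36267694  -9.61556821  53.8025463 ] 1.7364690965999372 [-0.03909037  5.42243188  6.29915486] 17.309951595707087 58.214154080778826
[[-0.986 -0.165 -0.   ]
 [-0.165  0.986  0.   ]
 [ 0.     0.    -1.   ]]
2.5 [-0.0004  0.0163  0.    ] 0.0139
5.0 [-0.0014  0.0325  0.    ] 0.0278
7.5 [-0.0032  0.0487  0.    ] 0.0417
10.0 [-0.0057  0.0648  0.    ] 0.0556
12.5 [-0.0089  0.0808  0.    ] 0.0694
15.0 [-0.0128  0.0966  0.    ] 0.0833
17.5 [-0.0174  0.1123  0.    ] 0.0972
20.0 [-0.0226  0.1277  0.    ] 0.1111
22.5 [-0.0285  0.1428  0.    ] 0.125
25.0 [-0.0351  0.1578  0.    ] 0.1389
27.5 [-0.0423  0.1724  0.    ] 0.1528
30.0 [-0.0501  0.1866  0.    ] 0.1667
32.5 [-0.0586  0.2006  0.    ] 0.1806
35.0 [-0.0677  0.2141  0.    ] 0.1944
37.5 [-0.0773  0.2272  0.    ] 0.2083
40.0 [-0.0875  0.2399  0.    ] 0.2222
42.5 [-0.0983  0.2522  0.    ] 0.2361
45.0 [-0.1095  0.2639  0.    ] 0.25
```

Call:
drive_tool --pt "-0.0004 0.0163 0 0.0139" --pt "-0.0014 0.0325 0 0.0278" --pt "-0.0032 0.0487 0 0.0417" --pt "-0.0057 0.0648 0 0.0556" --pt "-0.0089 0.0808 0 0.0694" --pt "-0.0128 0.0966 0 0.0833" --pt "-0.0128 0.0966 0 0.0833" --pt "-0.0128 0.0966 0 0.0833" --pt "-0.0128 0.0966 0 0.0833" --pt "-0.0128 0.0966 0 0.0833"

```text
t: 6.15
tcp_pos: [431.9, 19.7, 53.8]
orientation: [0.048, 0.999, 0.0, -0.0]
contact_force: [-3.7, 5.4, 8.1]
opening: 17.5
grasp_force: 58.7
```

Call:
drive_tool --pt "-0.0004 0.0163 0 0.0139" --pt "-0.0014 0.0325 0 0.0278" --pt "-0.0032 0.0487 0 0.0417" --pt "-0.0057 0.0648 0 0.0556" --pt "-0.0089 0.0808 0 0.0694" --pt "-0.0128 0.0966 0 0.0833" --pt "-0.0128 0.0966 0 0.0833" --pt "-0.0128 0.0966 0 0.0833" --pt "-0.0128 0.0966 0 0.0833" --pt "-0.0128 0.0966 0 0.0833"

```text
t: 7.15
tcp_pos: [438.0, 48.1, 53.8]
orientation: [0.178, 0.984, -0.0, -0.001]
contact_force: [-5.8, 5.2, 11.5]
opening: 17.5
grasp_force: 59.0
```

Call:
drive_tool --pt "-0.0004 0.0163 0 0.0139" --pt "-0.0014 0.0325 0 0.0278" --pt "-0.0032 0.0487 0 0.0417" --pt "-0.0057 0.0648 0 0.0556" --pt "-0.0089 0.0808 0 0.0694" --pt "-0.0128 0.0966 0 0.0833" --pt "-0.0128 0.0966 0 0.0833" --pt "-0.0128 0.0966 0 0.0833" --pt "-0.0128 0.0966 0 0.0833" --pt "-0.0128 0.0966 0 0.0833"

```text
t: 8.15
tcp_pos: [451.4, 74.0, 53.8]
orientation: [0.305, 0.952, -0.0, -0.001]
contact_force: [-8.5, 8.3, 12.6]
opening: 17.4
grasp_force: 59.1
```

Run:
```python
from h import *
o=arm.get_obs(); print(o["tcp_pos"],yawy(),o["contact_force"],o["opening"]); d=C-o["tcp_pos"][:2]; print(np.hypot(*d),np.degrees(YAW-np.arctan2(d[1],d[0])))
```

```text
[451.44423504  73.98965872  53.76421093] 0.9513380109842742 [-8.45007225  8.27413745 12.62389035] 17.430200569556504
112.24201033543069 45.148661959325466
```

At 45.1°, on target. Releasing and rising.

Call:
drive_tool --pt "0 0 0 0" --pt "0 0 0 0" --pt "0 0 0 0" --pt "0 0 0 0" --pt "0 0 0 0" --pt "0 0 0 0" --pt "0 0 0 0" --pt "0 0 0 0" --pt "0 0 0 0" --pt "0 0 0 0" --jaw 1

```text
t: 9.15
tcp_pos: [452.8, 73.7, 53.7]
orientation: [0.305, 0.952, 0.0, 0.0]
contact_force: [-0.6, 1.1, -0.3]
opening: 85.4
grasp_force: 0.0
```

Call:
drive_tool --pt "0 0 -0.06 0" --pt "0 0 -0.14 0" --pt "0 0 -0.24 0" --pt "0 0 -0.34 0" --pt "0 0 -0.42 0" --pt "0 0 -0.46 0" --pt "0 0 -0.46 0" --pt "0 0 -0.46 0" --pt "0 0 -0.46 0" --pt "0 0 -0.46 0"

```text
t: 10.15
tcp_pos: [452.3, 73.6, 190.8]
orientation: [0.305, 0.952, -0.0, -0.001]
contact_force: [0.1, -0.0, -0.3]
opening: 85.4
grasp_force: 0.0
```

Run:
```python
from h import *
print(arm.get_obs()["tcp_pos"],row(544.4,173,140,0.165-0.0))
c=cam("wrist"); im=optics.snapshot("wrist")[:,:,::-1].copy(); cv2.imwrite("pics/w2.png",im)
for p in [(*grip(np.radians(45),112)[:2],95),(544.4,173,75)]: print(proj(c,p))
```

```text
[452.28997919  73.62880234 190.79828303] [-0.0579, 0.4481, 0.1688, 0.2503]
[320.36153975 198.25926858]
[470.09556018 210.33214471]
```

View pics/w2.png

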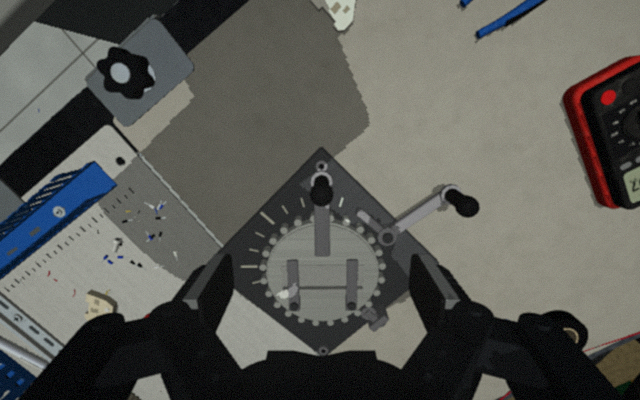

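The table rests at 45° on the plate diagonal, with its grip at (321,190). The lock grip cap is at (466,206), within a few mm of the estimate. Moving over it now.

Call:
drive_tool --pt "-0.007 0.055 0.02 0.035" --pt "-0.014 0.11 0.04 0.07" --pt "-0.021 0.165 0.06 0.11" --pt "-0.028 0.22 0.08 0.15" --pt "-0.036 0.28 0.1 0.19" --pt "-0.043 0.335 0.12 0.23" --pt "-0.05 0.39 0.14 0.26" --pt "-0.058 0.448 0.169 0.2837" --pt "-0.058 0.448 0.169 0.2837" --pt "-0.058 0.448 0.169 0.2837"

```text
t: 11.2
tcp_pos: [544.4, 172.9, 140.3]
orientation: [0.685, 0.729, -0.001, -0.0]
contact_force: [-0.2, -0.1, 0.4]
opening: 85.7
grasp_force: 0.0
```

Run:
```python
from h import *
print(arm.get_obs()["tcp_pos"],yawy(),row(544.4,173,36,0.06))
c=cam("wrist"); c2=cam("top"); im=optics.snapshot("wrist")[:,:,::-1].copy()
print(proj(c,(544.4,173,75)))
g=im.max(2); m=(g<60).astype(np.uint8); m[300:]=0; m[:,:240]=0; m[:,400:]=0
n,l,s,ce=cv2.connectedComponentsWithStats(m)
for i in range(1,n):
    if s[i,4]>60: print(s[i],ce[i],plane(c,*ce[i],72))
cv2.imwrite("pics/w3.png",im)
```

```text
[544.35350263 172.86243646 140.2574138 ] 0.06231448728990808 [0.0006, 0.0008, 0.3475, 0.0007]
[320.60902315 212.14228149]
[314   0  86  21 286] [357.81118881  10.97552448] [558.92512228 303.07398104  72.        ]
[354   0  46   8 201] [383.09950249   2.23383085] [573.62946915 308.60085297  72.        ]
[308 185  26  35 672] [320.98958333 203.17857143] [544.30940615 178.85432266  72.        ]
[ 327  235   73   65 3674] [363.52994012 265.79259662] [580.69965297 129.2831527   72.        ]
[ 240  244   74   56 2589] [270.75395906 267.34221707] [508.33652296 123.35293615  72.        ]
[314 267  12  12 112] [319.35714286 272.64285714] [546.61619832 121.01183299  72.        ]
[295 276  14   9  85] [301.76470588 280.12941176] [533.07264706 113.35093095  72.        ]
```

View pics/w3.png

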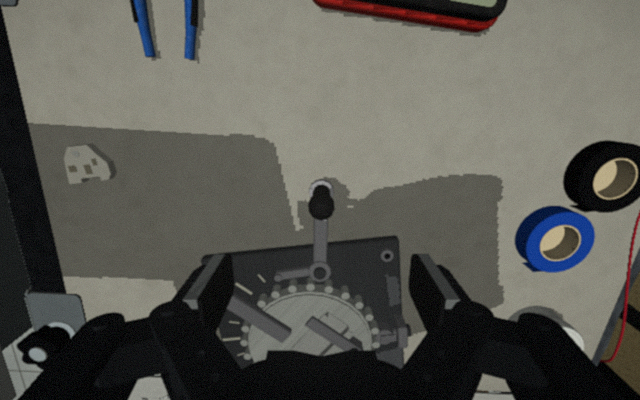

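The lock grip is centred between the fingers at (320,205). Descend and close.

Call:
drive_tool --pt "0.007 0 0.08 0" --pt "0.007 0 0.16 0" --pt "0.007 0 0.24 0" --pt "0.007 0 0.3 0" --pt "0.007 0 0.335 0" --pt "0.007 0 0.348 0" --pt "0.007 0 0.348 0" --pt "0.007 0 0.348 0" --pt "0.007 0 0.348 0" --pt "0.007 0 0.348 0"

```text
t: 12.25
tcp_pos: [545.2, 175.2, 37.3]
orientation: [0.685, 0.728, 0.0, 0.0]
contact_force: [0.1, 0.5, -0.8]
opening: 85.5
grasp_force: 0.0
```

Call:
drive_tool --pt "0 0 0 0" --pt "0 0 0 0" --pt "0 0 0 0" --pt "0 0 0 0" --pt "0 0 0 0" --pt "0 0 0 0" --pt "0 0 0 0" --pt "0 0 0 0" --pt "0 0 0 0" --pt "0 0 0 0" --jaw -1

```text
t: 13.25
tcp_pos: [544.5, 175.1, 36.7]
orientation: [0.686, 0.728, -0.0, -0.0]
contact_force: [-2.6, 0.9, 4.7]
opening: 17.8
grasp_force: 58.3
```

Run:
```python
from h import *
o=arm.get_obs(); print(o["tcp_pos"],yawy(),o["contact_force"],o["opening"])
c,s=np.cos(YAW),np.sin(YAW); P=C+np.array([[c,-s],[s,c]])@[19.5,81.8]
d=o["tcp_pos"][:2]-P; a0=np.arctan2(d[1],d[0]); r=np.hypot(*d); print(P,r,"lever from +y",a0-YAW-np.pi/2)
M=R.from_quat(o["orientation"]).as_matrix()
for f in np.arange(.05,.46,.05):
    D=80*np.array([np.cos(a0+f)-np.cos(a0),np.sin(a0+f)-np.sin(a0),0]); print(f.round(2),(M.T@D/300).round(4),round(-f/np.pi,4))
```

```text
[544.50892653 175.10804464  36.69293125] 0.06019906518781515 [-2.55367719  0.85051615  4.73674975] 17.76542233169116
[548.39931725  92.39194192] 82.80754065369985 lever from +y -0.11800158315795617
0.05 [-0.0002 -0.0133  0.    ] -0.0159
0.1 [-0.001  -0.0266  0.    ] -0.0318
0.15 [-0.0025 -0.0399  0.    ] -0.0477
0.2 [-0.0046 -0.053   0.    ] -0.0637
0.25 [-0.0074 -0.0661  0.    ] -0.0796
0.3 [-0.0109 -0.079   0.    ] -0.0955
0.35 [-0.015  -0.0916  0.0001] -0.1114
0.4 [-1.970e-02 -1.041e-01  1.000e-04] -0.1273
0.45 [-2.500e-02 -1.163e-01  1.000e-04] -0.1432
```

Swing the lever first by 0.25, then on to the stop while watching the force.

Call:
drive_tool --pt "0 -0.0133 0 -0.0159" --pt "-0.001 -0.0266 0 -0.0318" --pt "-0.0025 -0.04 0 -0.0477" --pt "-0.0046 -0.053 0 -0.0637" --pt "-0.0074 -0.066 0 -0.08" --pt "-0.0074 -0.066 0 -0.08" --pt "-0.0074 -0.066 0 -0.08" --pt "-0.0074 -0.066 0 -0.08" --pt "-0.0074 -0.066 0 -0.08" --pt "-0.0074 -0.066 0 -0.08"

```text
t: 14.25
tcp_pos: [525.2, 171.9, 36.7]
orientation: [0.589, 0.808, 0.0, -0.0]
contact_force: [-3.0, 4.1, 5.2]
opening: 17.6
grasp_force: 58.7
```

Call:
drive_tool --pt "0 -0.0066 0 -0.008" --pt "-0.0002 -0.0133 0 -0.0159" --pt "-0.0002 -0.0133 0 -0.0159" --pt "-0.0006 -0.02 0 -0.024" --pt "-0.0006 -0.02 0 -0.024" --pt "-0.001 -0.0266 0 -0.0318" --pt "-0.001 -0.0266 0 -0.0318" --pt "-0.001 -0.0266 0 -0.0318" --pt "-0.001 -0.0266 0 -0.0318" --pt "-0.001 -0.0266 0 -0.0318"

```text
t: 15.25
tcp_pos: [517.6, 169.3, 36.7]
orientation: [0.548, 0.836, -0.0, -0.0]
contact_force: [-4.7, 5.6, 7.0]
opening: 17.4
grasp_force: 58.7
```

Call:
drive_tool --pt "0 -0.002 0 -0.0025" --pt "0 -0.004 0 -0.005" --pt "0 -0.006 0 -0.007" --pt "0 -0.008 0 -0.0095" --pt "0 -0.008 0 -0.0095" --pt "0 -0.008 0 -0.0095" --pt "0 -0.008 0 -0.0095" --pt "0 -0.008 0 -0.0095" --pt "0 -0.008 0 -0.0095" --pt "0 -0.008 0 -0.0095"

```text
t: 16.25
tcp_pos: [515.5, 168.4, 36.7]
orientation: [0.536, 0.844, 0.0, -0.0]
contact_force: [-4.4, 6.8, 6.5]
opening: 17.4
grasp_force: 58.7
```

Call:
drive_tool --pt "0 -0.002 0 -0.0025" --pt "0 -0.004 0 -0.005" --pt "0 -0.006 0 -0.007" --pt "0 -0.008 0 -0.0095" --pt "0 -0.008 0 -0.0095" --pt "0 -0.008 0 -0.0095" --pt "0 -0.008 0 -0.0095" --pt "0 -0.008 0 -0.0095" --pt "0 -0.008 0 -0.0095" --pt "0 -0.008 0 -0.0095"

```text
t: 17.25
tcp_pos: [513.4, 167.4, 36.7]
orientation: [0.523, 0.852, 0.0, -0.0]
contact_force: [-3.5, 7.5, 5.7]
opening: 18.0
grasp_force: 58.7
```

Call:
drive_tool --pt "0 -0.002 0 -0.0025" --pt "0 -0.004 0 -0.005" --pt "0 -0.006 0 -0.007" --pt "0 -0.006 0 -0.007" --pt "0 -0.006 0 -0.007" --pt "0 -0.006 0 -0.007" --pt "0 -0.006 0 -0.007" --pt "0 -0.006 0 -0.007" --pt "0 -0.006 0 -0.007" --pt "0 -0.006 0 -0.007"

```text
t: 18.25
tcp_pos: [513.3, 167.3, 36.8]
orientation: [0.514, 0.858, 0.001, 0.001]
contact_force: [2.3, 12.9, 0.0]
opening: 17.3
grasp_force: 58.5
```

Run:
```python
from h import *
o=arm.get_obs(); print(o["contact_force"],o["torque"],o["opening"],yawy())
im=optics.snapshot("scene")[:,:,::-1]; 
cv2.imwrite("pics/s2.png",cv2.resize(im[140:270,270:420],(690,598),interpolation=cv2.INTER_CUBIC))
```

```text
[ 2.27870046 12.88024724  0.0156984 ] [ 1.88080398 -0.32594753 -0.38688811] 17.26475438403665 0.49141817381688996
```

View pics/s2.png

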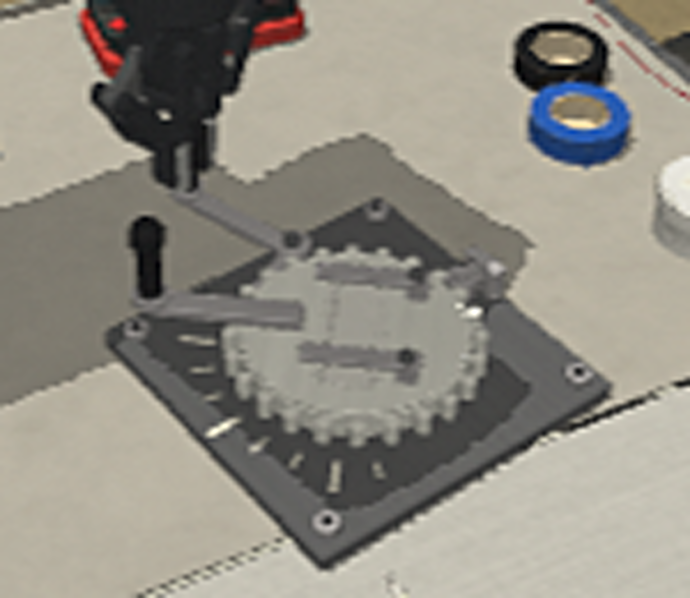

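The nose is in the teeth, the TCP no longer follows (stop reached, force up about 8 N) and the table is still at 45°. One more slight press to seat it, then release.

Call:
drive_tool --pt "0 -0.002 0 0" --pt "0 -0.004 0 0" --pt "0 -0.004 0 0" --pt "0 -0.004 0 0" --pt "0 -0.004 0 0" --pt "0 -0.004 0 0" --pt "0 -0.004 0 0" --pt "0 -0.004 0 0" --pt "0 -0.004 0 0" --pt "0 -0.004 0 0"

```text
t: 19.3
tcp_pos: [513.2, 167.2, 37.0]
orientation: [0.514, 0.858, 0.002, 0.001]
contact_force: [6.1, 17.2, -4.5]
opening: 17.6
grasp_force: 58.6
```

Call:
drive_tool --pt "0 0 0 0" --pt "0 0 0 0" --pt "0 0 0 0" --pt "0 0 0 0" --pt "0 0 0 0" --pt "0 0 0 0" --pt "0 0 0 0" --pt "0 0 0 0" --pt "0 0 0 0" --pt "0 0 0 0" --jaw 1

```text
t: 20.3
tcp_pos: [510.7, 165.6, 36.6]
orientation: [0.513, 0.858, 0.0, 0.0]
contact_force: [0.6, -0.4, -0.5]
opening: 85.7
grasp_force: 0.0
```

Call:
drive_tool --pt "0 0 -0.06 0" --pt "0 0 -0.14 0" --pt "0 0 -0.24 0" --pt "0 0 -0.34 0" --pt "0 0 -0.42 0" --pt "0 0 -0.46 0" --pt "0 0 -0.46 0" --pt "0 0 -0.46 0" --pt "0 0 -0.46 0" --pt "0 0 -0.46 0"

```text
t: 21.3
tcp_pos: [510.1, 165.4, 173.4]
orientation: [0.513, 0.858, -0.001, -0.001]
contact_force: [0.5, 0.1, 0.1]
opening: 85.0
grasp_force: 0.0
```

Run:
```python
from h import *
c=cam("wrist"); im=optics.snapshot("wrist")[:,:,::-1]; cv2.imwrite("pics/w4.png",im)
ct=cam("top"); st=cam("scene")
for f in (0,.3,.4):
    a=YAW+np.pi/2-.12+f; P=np.array([548.4,92.4])+80*np.array([np.cos(a),np.sin(a)]); print(f,proj(c,(*P,75)).round(1))
print(proj(c,(*grip(np.pi/4,112)[:2],95)))
```

```text
0 [361.1 209.8]
0.3 [334.  201.8]
0.4 [324.5 200.9]
[204.98104819 267.08324982]
```

View pics/w4.png

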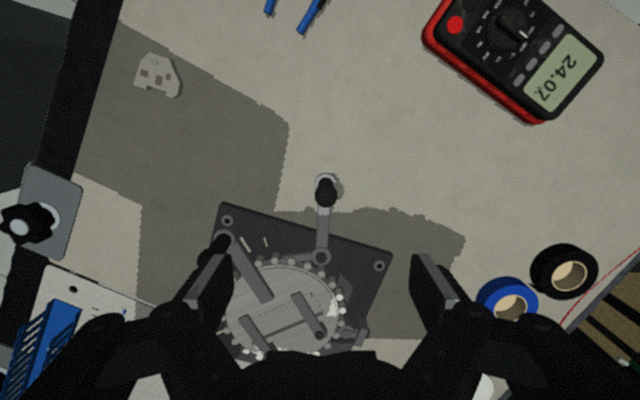

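The lock grip cap is at (325,193), and its column matches the home prediction of 324.5. The lock nose is engaged, the table arm is on the 45° diagonal, the bystanders are undisturbed and the gripper is clear.

```bash
python3 -c "
from plant import finish_job; print(finish_job())"
```

```text
the job is handed in; nothing more can be done
None
```

The table is in its 45° click and the lock lever is swung home against its stop. The meter, pliers and screwdriver were not touched, and I handed the job in at about 21 s with the gripper clear.

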